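# Move a microphone between quick-release table stands

## Robot

A 6-joint arm with a two-finger parallel gripper is mounted at the origin on the work surface. World frame = base frame: x ahead of the robot, y to its left, z up, the work surface at z = 0. Lengths are in m, angles in rad, forces in N, time in s.
With the tool pointing down it reaches from about 0.375 to 0.925 m from the base axis. Payload 5.7 kg.
Tool frame: the origin (TCP) lies at the very end of the fingers, on their centre line; the grasp point (between the pads) lies 19 mm behind it; z points along the fingers, y is the direction in which the jaws open and shut (so a half turn about z gives the same grasp; the last joint's range is limited). The gripper opens to 88 mm and grips with 3 to 60 N. Pads are 20 mm wide; open, the fingers measure 115 mm over their backs; the gripper's body (75 mm by 178 mm) begins 61 mm behind the grasp point.
Start: joints at [1.142, 0.359, 1.51, -0, 1.272, -0.115], TCP at [0.185, 0.571, 0.223] pointing down, gripper open.
Joint ranges: [-2.97, 2.97], [-1.01, 2.36], [0.21, 2.38], [-0.96, 4.11], [0.2, 2.71], [-2.98, 2.98]. Speed limits (rad/s): [2.39, 2.39, 3.14, 3.14, 3.14, 3.14].

## Interface

Orientations are given as a rotation vector (axis times angle).
In Python, from rig import status, vision, ctrl gives the robot as it stands.
- The arm moves only by the tool move_arm, never from a script. Its argument "deltas" is a list of rows, each a list of 7 numbers: the closure in counts, from 0 (fully open) to 255 (shut), then the shift along the tool's x, y, z in mm, then the turn, a rotation vector about the tool's x, y, z in degrees. In form: [[hand, x, y, z, ax, ay, az], ...]. A call has 1 to 12 rows; each row is the pose to reach, as a shift and turn from the pose measured when the call began, along the tool's axes at that moment; what a row does not reach only later rows make up. A row lasts 1/10 s, in which the tool goes at most 50 mm and 8.59 degrees, less where a joint would pass 70% of its speed; a pose out of reach is approached as far as the arm can. A call with a gripper value outside its range is refused whole. The fingers move at their own pace and stop on an object; "force" is the grip in N (left out, the last holds). Time passes only in rows, so rows that repeat a pose let the fingers close. It gives the time, the measured TCP pose, the force and the opening at its end, in the units of the state.
- status.observe(): the state, without advancing time (a new reading comes with each control period).
- vision.capture(name): name is "scene" or "top" or "wrist"; returns a dict with "img" (420x560x3 uint8, blue, green, red), "z_map" (420x560 float32, m along the optical axis (not along the pixel's ray), 0 where there is no reading), "fovy" (degrees; the focal length in pixels is half the picture's height over the tangent of half this angle, whatever the lens; pixels are square), "cx", "cy" (the principal point, pixels), "dist" ([k1, k2, p1, p2, k3] as OpenCV has them; the pictures are not rectified), "world_from_camera" (4x4, takes a point from camera to world coordinates). Camera axes: x right, y up, looking along -z (the intrinsics and any distortion apply to the point x, -y, -z); pixel columns grow to the right and rows downward; lengths in m; the calibration is good to about 2 mm. A picture is of the moment at which its call begins.
- ctrl.job_done(): hands the job in, once; it reports no verdict.
The state is a dict: "t": time; "q": joint angles; "dq": joint speeds; "joint_efforts": joint torques, N m; "tool_pos": TCP position; "orientation": TCP orientation; "force": force on the tool from outside, world axes, zero at the start; "wrist_torque": the same for the moment, N m; "grip_width": finger opening in m.
Only numpy, scipy, OpenCV 4.12 (cv2) and the standard library are available. Lean on these libraries where they do the work, as an engineer would, in place of code of your own. Each camera call takes 0.05 s, during which the arm holds its last target.

## Task

Move the microphone with its riser tube from the table stand it is in to the empty one: hold the stand's release collar down to draw the tube out, then push the tube fully home in the other stand until its grip has caught it, and let go. Be gentle: never push or pull on the stands, their collars or the tube in them with more than 28 N (about 3 kg), and leave the bowls, wands and cymbals where they are.

Things in the scene. Friction and masses are not known exactly. Their poses are not given: they have to be found in the camera images.
- mic_grip (a point): Microphone on its steel riser tube, one rigid piece, about 0.18 kg. This point: on the axis of the upright tube (plain, diameter 20 mm), 84 mm above its lower end, half-way up the 28 mm of bare tube that show above the collar when the tube is home. z up the tube, x the way the microphone points.
- mic: The same piece; origin at the tube's lower end, z up. Above the bare tube (from 98 mm up) sit a clip 16 mm wide and, level along x and centred over the tube, a pencil microphone of diameter 18 mm and length 100 mm, its top 116 mm above the origin. Open fingers pass down on either side of it if they close along y.
- mic_tip (a point): Centre of the tube's lower end (z up). From here up: a taper from 13 to 20 mm diameter over 10 mm; a land of 20 mm diameter up to 32 mm; a groove of 14 mm diameter up to 38 mm, which the jaws catch; then plain 20 mm tube up to 98 mm.
- stand_from: Low microphone stand that holds the tube at the start: dark cast base 120 x 140 mm, short post, upright push-in coupling with a black release collar. Fixed; origin on the table under its centre. While the collar is up, three jaws in the groove let the tube rise only 2 mm. The jaws clear the tube when the collar is over 4 mm down and close again as it comes up.
- from_mouth (a point): That stand: point on the coupling's axis (z up) at the flat top face of the collar when up. Collar: ring, outside 52 mm, hole 24 mm. Bore 22 mm wide, floor 70 mm below this point. Fingertips beside the tube can hold the collar down, then close on the tube and lift: the tube escapes if it rises over 2 mm before the collar is back up to 4 mm.
- collar_from (a joint): Release collar of that stand, 0 = up, grows as pressed (m). It slides straight down 8 mm to a hard stop against a spring: about 4 N at first touch, 9 N at the stop. A tube drawn up 34 mm and let go stands loosely upright (leaning up to 5 degrees) in the bore with its taper on the jaws, and can be taken again higher up.
- stand_to: The empty stand, like the other, coupling axis upright over this origin (on the table under its centre). Fixed. Its post was clamped at a height of its own that is not measured: the collar's top face is 127 to 151 mm above the table, the bore's floor 70 mm below it. The tube is home when its lower end stands on that floor.
- collar_to (a joint): Release collar of the empty stand, 0 = up, grows as pressed (m), same travel and spring. Jaws 34 to 37 mm above the bore's floor. A tube pushed down first forces them aside with 4 to 12 N while the collar dips by itself; 2 mm above the floor they snap into the groove and the collar is up again. Then the tube stops hard. Fingers that rest on the collar keep the jaws open.
- bowl_large: Brass singing bowl, 136 mm across and 70 mm high, on a cork pad 12 mm thick; origin under its centre. Leave alone.
- bowl_mid: Brass singing bowl, 110 mm across and 58 mm high, on a cork pad 12 mm thick; origin under its centre. Leave alone.
- bowl_small: Brass singing bowl, 92 mm across and 50 mm high, on a cork pad 12 mm thick; origin under its centre. Leave alone.
- wand_thick: Wooden ringing wand lying on the table between the stands, 26 mm diameter, 150 mm long along x; origin under its middle. Leave alone.
- wand_thin: Wooden ringing wand lying on the table, 20 mm diameter, 130 mm long along x; origin under its middle. Leave alone.
- cymbal_a: Small steel cymbal, 66 mm across, 13 mm high, lying flat; origin under its centre. Leave alone.
- cymbal_b: Small steel cymbal, 66 mm across, 13 mm high, lying flat; origin under its centre. Leave alone.
Not all that is in view belongs to the job. Leave any green or purple look-alike of the stand_from alone.

How it is judged:
By the outcome, as a careful person would: the job done as asked, in the order asked, and still so for the second after the job is handed in, with the robot touching nothing.
It also fails if it takes over 48 s, if anything falls off the work surface, if the arm or the gripper's body presses on something with over 40 N, if the wrist force passes 120 N, or if a joint passes its speed limit or range.

## Working session

There is one attempt and no reset: what is moved stays moved. The work goes in short steps, Python scripts to look and compute and a tool call to move; the robot and the scene stay as the last step left them, time stands still between calls to the robot, and variables do not carry over. Pictures are saved under pics/ and viewed, and the job is handed in when it is done.

Besides the shell and the picture viewer there is one more tool, called after ">>>" as a command line: name --pt "numbers of a row" for each row, then --argument value for the rest. move_arm: Moves the arm, as the interface text tells. Its arguments: {"type":"object","properties":{"deltas":{"type":"array","items":{"type":"array","items":{"type":"number"}}},"force":{"type":"number"}},"required":["deltas"]}

```bash
ls; mkdir -p pics
cat > h.py <<'E'
import numpy as np, cv2
from rig import status, vision, ctrl
def cap(n):
    c=vision.capture(n); np.savez('pics/last_%s.npz'%n,**{k:np.array(v) for k,v in c.items()}); return c
def load(n):
    d=np.load('pics/last_%s.npz'%n); return {k:d[k] for k in d.files}
def K(c):
    h=c['img'].shape[0]; f=h/2/np.tan(np.radians(float(c['fovy']))/2)
    return np.array([[f,0,float(c['cx'])],[0,f,float(c['cy'])],[0,0,1]])
def world(c,uv,z=None):
    uv=np.atleast_2d(uv).astype(float)
    n=cv2.undistortPoints(uv.reshape(-1,1,2),K(c),np.array(c['dist'],float)).reshape(-1,2)
    if z is None: z=np.array([c['z_map'][int(round(v)),int(round(u))] for u,v in uv])
    p=np.c_[n[:,0]*z,-n[:,1]*z,-z*np.ones(len(n))]
    T=c['world_from_camera']; return p@T[:3,:3].T+T[:3,3]
def cloud(c):
    h,w=c['z_map'].shape; u,v=np.meshgrid(np.arange(w),np.arange(h))
    P=world(c,np.c_[u.ravel(),v.ravel()],c['z_map'].ravel()).reshape(h,w,3)
    P[c['z_map']==0]=np.nan; return P
E
python3 - <<'E'
from h import *
s=status.observe(); print({k:np.round(v,3) for k,v in s.items()})
for n in ['scene','top','wrist']:
    c=cap(n); cv2.imwrite(f'pics/{n}0.png',c['img']); print(n,c['fovy'],c['cx'],c['cy'],c['dist'],np.round(c['world_from_camera'],3))
E
```

```text
pics
{'t': np.float64(0.0), 'q': array([ 1.142,  0.36 ,  1.511,  0.   ,  1.272, -0.115]), 'dq': array([ 0.   , -0.   ,  0.001,  0.   , -0.   ,  0.001]), 'joint_efforts': array([-1.0000e-03, -5.1538e+01, -2.7073e+01,  6.7000e-02,  3.5000e-02,
       -0.0000e+00]), 'tool_pos': array([0.185, 0.57 , 0.222]), 'orientation': array([-4.910e-01, -3.102e+00,  3.000e-03]), 'force': array([-0.007, -0.058,  0.07 ]), 'wrist_torque': array([0.015, 0.029, 0.005]), 'grip_width': np.float64(0.088)}
scene 45.161497342956 274.22735390618084 218.35810571615815 [-0.1139749  0.         0.         0.         0.       ] [[-0.504 -0.595  0.626  1.587]
 [ 0.864 -0.358  0.355  0.554]
 [ 0.013  0.719  0.694  1.291]
 [ 0.     0.     0.     1.   ]]
top 55.58369110740395 278.81311581027086 210.71524615827008 [0.00691052 0.         0.         0.         0.        ] [[-4.000e-03  9.850e-01 -1.700e-01  3.880e-01]
 [-1.000e+00 -1.000e-03  1.800e-02 -2.600e-02]
 [ 1.800e-02  1.700e-01  9.850e-01  1.145e+00]
 [ 0.000e+00  0.000e+00  0.000e+00  1.000e+00]]
wrist 63.66743274083109 281.81311487345084 204.99850359555495 [-0.0073115  0.         0.         0.         0.       ] [[ 0.311 -0.919 -0.243  0.119]
 [ 0.951  0.3    0.081  0.591]
 [-0.002 -0.256  0.967  0.385]
 [ 0.     0.     0.     1.   ]]
```

View pics/scene0.png

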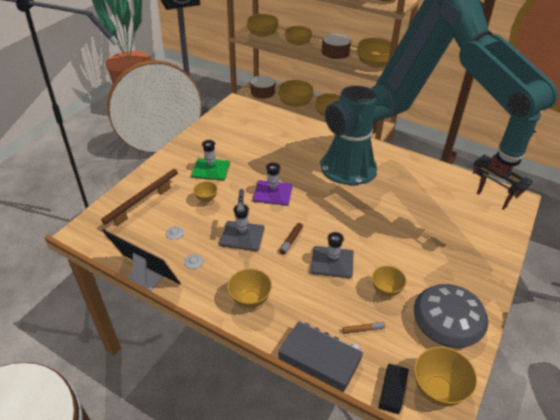

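View pics/top0.png

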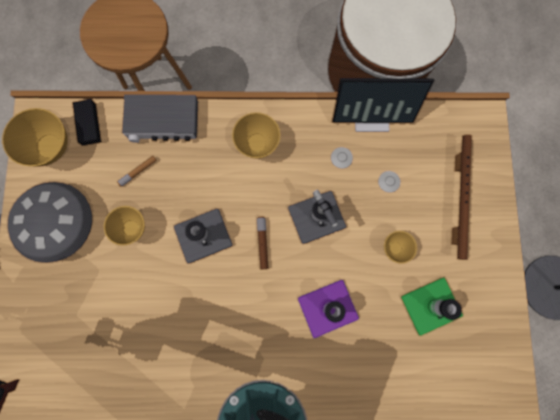

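View pics/wrist0.png

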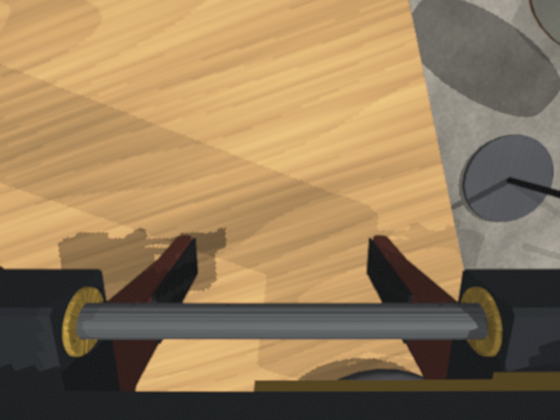

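Top picture: the stand with the microphone is the dark one at (320,212). The empty dark stand is at (200,234). The purple one (330,308) and green one (433,305) are look-alikes to leave alone. The scene view agrees: mic stand at (242,220), empty stand at (334,252). I'll measure both next.

Run:
```python
from h import *
c=load('top'); P=cloud(c)
a=cv2.resize(c['img'][165:275,150:270],None,fx=3.2,fy=3.2,interpolation=cv2.INTER_CUBIC)
b=cv2.resize(c['img'][165:275,265:385],None,fx=3.2,fy=3.2,interpolation=cv2.INTER_CUBIC)
s=load('scene')['img']
d=cv2.resize(s[180:290,200:370],None,fx=4,fy=2*2,interpolation=cv2.INTER_CUBIC)
top=np.hstack([a,b]); cv2.imwrite('pics/crop1.png',top); cv2.imwrite('pics/crop2.png',d)
for n,(u0,u1,v0,v1) in {'from':(285,350,185,245),'to':(170,235,205,265)}.items():
  for cam in ['top']:
    Q=P[v0:v1,u0:u1].reshape(-1,3); Q=Q[~np.isnan(Q[:,0])]
    h,e=np.histogram(Q[:,2],bins=np.arange(-0.01,0.26,0.004)); print(n,[(round(float(x),3),int(k)) for x,k in zip(e,h) if k>0])
```

```text
from [(-0.01, 10), (-0.006, 438), (-0.002, 1175), (0.002, 228), (0.006, 18), (0.01, 68), (0.014, 553), (0.018, 728), (0.022, 103), (0.026, 11), (0.03, 2), (0.034, 8), (0.038, 16), (0.042, 5), (0.046, 2), (0.058, 1), (0.07, 4), (0.074, 14), (0.078, 3), (0.082, 4), (0.086, 3), (0.09, 1), (0.094, 3), (0.11, 1), (0.114, 3), (0.118, 1), (0.122, 1), (0.126, 2), (0.13, 5), (0.134, 68), (0.138, 95), (0.142, 4), (0.146, 4), (0.154, 1), (0.158, 2), (0.162, 5), (0.166, 2), (0.17, 5), (0.174, 21), (0.178, 98), (0.182, 145), (0.186, 20)]
to [(-0.01, 10), (-0.006, 453), (-0.002, 1105), (0.002, 240), (0.006, 11), (0.01, 80), (0.014, 691), (0.018, 793), (0.022, 82), (0.026, 12), (0.03, 4), (0.034, 6), (0.038, 12), (0.042, 3), (0.046, 1), (0.05, 1), (0.058, 2), (0.062, 27), (0.066, 15), (0.07, 5), (0.074, 6), (0.078, 5), (0.082, 5), (0.086, 1), (0.09, 3), (0.094, 8), (0.098, 5), (0.102, 7), (0.106, 7), (0.11, 4), (0.114, 9), (0.118, 3), (0.122, 42), (0.126, 186), (0.13, 37)]
```

View pics/crop1.png

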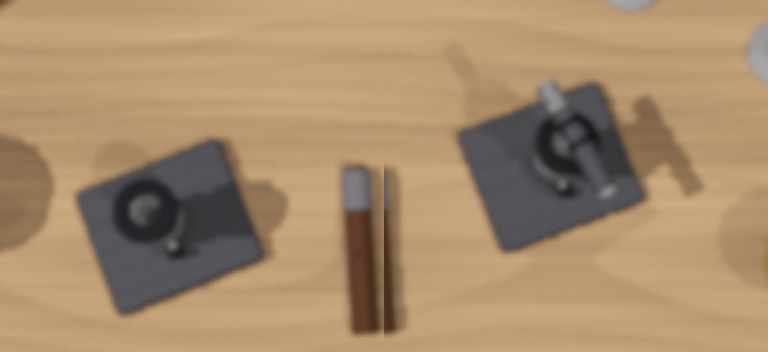

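View pics/crop2.png

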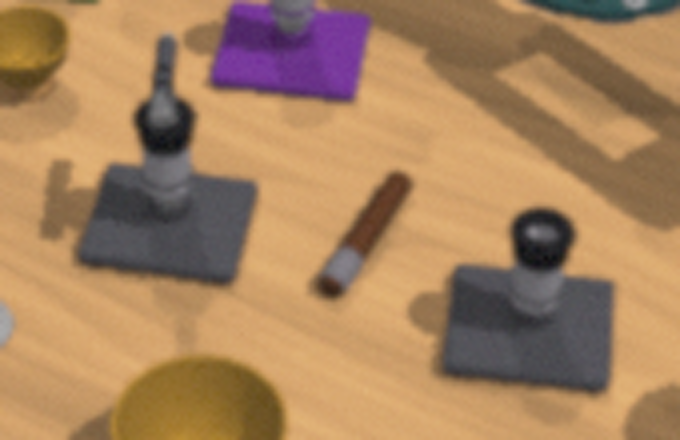

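The crops confirm it: mic stand on the right of crop 1, empty dark stand on the left, and neither is coloured. From-collar is about 0.137 m, which fits the mic top at 0.183 m (0.137 − 0.070 + 0.116). To-collar is about 0.128 m. Next I fit the axes.

```bash
cat > fit.py <<'E'
from h import *
def inl(Q,z0,dz): return Q[(abs(Q[:,2]-z0)<dz)]
def fitcirc(X,r=None):
    from scipy.optimize import least_squares
    f=lambda p: np.hypot(X[:,0]-p[0],X[:,1]-p[1])-(r if r else p[2])
    return least_squares(f,[*X.mean(0)[:2],0.026],loss='soft_l1',f_scale=0.002).x
def ring(cam,cx,cy,lo,hi):
    P=cloud(cam); Q=P[~np.isnan(P[...,0])]
    m=(np.hypot(Q[:,0]-cx,Q[:,1]-cy)<0.05)&(Q[:,2]>lo)&(Q[:,2]<hi); return Q[m]
E
python3 - <<'E'
from fit import *
for cam in ['top','scene']:
    c=load(cam); P=cloud(c)
    if cam=='top': pf,pt=(320,212),(196,232); 
    # rough centre
    if cam=='top':
        A=world(c,[pf],np.array([c['z_map'][pf[1],pf[0]]]))[0]; B=world(c,[(185,232)])[0]; print(A,B)
        roughs=[('from',A,0.128,0.148),('to',B+[0,-0.012,0],0.119,0.137)]
    for n,R,lo,hi in roughs:
        Q=ring(c,R[0],R[1],lo,hi)
        print(cam,n,len(Q),'med z',np.median(Q[:,2]),'bbox mid',(np.percentile(Q[:,:2],2,0)+np.percentile(Q[:,:2],98,0))/2,'ext',np.ptp(Q[:,:2],axis=0),cv2.minEnclosingCircle((Q[:,:2]*1000).astype(np.float32)))
    Q=ring(c,roughs[0][1][0],roughs[0][1][1],0.166,0.195)
    m=Q.mean(0); w,V=np.linalg.eigh(np.cov((Q-m)[:,:2].T)); d=V[:,1]; s=(Q-m)[:,:2]@d
    print(cam,'mic mid',m[:2]+d*(s.max()+s.min())/2,m,'dir',d,np.degrees(np.arctan2(d[1],d[0])),np.ptp(s),'ztop',np.percentile(Q[:,2],95))
# refine by hsv edges: collar ring and base rect in top
c=load('top')
g=cv2.cvtColor(c['img'],cv2.COLOR_BGR2GRAY)
for n,(u0,u1,v0,v1) in {'from':(285,350,185,245),'to':(170,235,205,265)}.items():
    m=(cloud(c)[v0:v1,u0:u1,2]>0.010)&(cloud(c)[v0:v1,u0:u1,2]<0.025)
    Q=cloud(c)[v0:v1,u0:u1][m]
    r=cv2.minAreaRect((Q[:,:2]*1000).astype(np.float32)); print(n,'base',r)
E
```

```text
[ 0.5578439  -0.150006    0.14066794] [0.50837103 0.19463509 0.13018891]
top from 177 med z 0.13845538557071224 bbox mid [ 0.56485654 -0.15448385] ext [0.04936563 0.05220482] ((566.2307739257812, -154.8281707763672), 26.890470504760742)
top to 268 med z 0.12788686629081836 bbox mid [0.51368585 0.17089006] ext [0.05209339 0.0525611 ] ((513.8845825195312, 171.20599365234375), 26.623443603515625)
top mic mid [ 0.56146831 -0.15605991] [ 0.56104775 -0.1562953   0.18206322] dir [-0.87261323 -0.48841187] -150.7637481358699 0.09760700353181928 ztop 0.18630469168571212
scene from 108 med z 0.13779105838038974 bbox mid [ 0.56743436 -0.15393498] ext [0.05329096 0.05400387] ((569.7521362304688, -153.69955444335938), 29.731037139892578)
scene to 158 med z 0.12793795672735886 bbox mid [0.51499228 0.17298363] ext [0.05545969 0.05299741] ((514.1731567382812, 174.01486206054688), 29.05604362487793)
scene mic mid [ 0.56289374 -0.1556155 ] [ 0.5661279  -0.15377664  0.18212037] dir [-0.8693105  -0.49426637] -150.37861430509932 0.09551678921603203 ztop 0.1870386468433455
from base ((566.7850341796875, -154.58108520507812), (119.89714813232422, 139.82810974121094), 20.75527000427246)
to base ((513.5869140625, 171.33221435546875), (121.00949096679688, 140.26324462890625), 21.635822296142578)
```

```bash
cat > plan.py <<'E'
from h import *
from scipy.spatial.transform import Rotation as Ro
def delta(target,yaw_x=None,Rt=None,s=None):
    s=s or status.observe(); p=np.array(s['tool_pos']); R=Ro.from_rotvec(s['orientation'])
    if Rt is None:
        x=np.array([np.cos(yaw_x),np.sin(yaw_x),0]); z=np.array([0,0,-1.]); Rt=Ro.from_matrix(np.c_[x,np.cross(z,x),z])
    return np.round(R.inv().apply(np.array(target)-p)*1000,1), np.round(np.degrees((R.inv()*Rt).as_rotvec()),2)
E
python3 - <<'E'
from plan import *
s=status.observe(); M=Ro.from_rotvec(s['orientation']).as_matrix(); print(M.round(3), np.degrees(np.arctan2(M[1,0],M[0,0])))
for y in (29.4,29.4-180): print(y,delta([0.566,-0.155,0.25],np.radians(y)))
E
```

```text
[[-0.951  0.309 -0.001]
 [ 0.309  0.951 -0.001]
 [ 0.    -0.001 -1.   ]] 162.02039137128662
29.4 (array([-586.2, -572.2,  -27.3]), array([-5.0000e-02,  9.0000e-02,  1.3262e+02]))
-150.6 (array([-586.2, -572.2,  -27.3]), array([-7.000e-02, -4.000e-02, -4.738e+01]))
```

>>> move_arm --pt "0 -150 -146 -37 0 0 -12" --pt "60 -300 -293 -37 0 0 -24" --pt "120 -450 -440 -37 0 0 -36" --pt "150 -586 -572 -37 0 0 -47.4" --pt "150 -586 -572 -37 0 0 -47.4" --pt "150 -586 -572 -37 0 0 -47.4" --pt "150 -586 -572 -37 0 0 -47.4" --pt "150 -586 -572 -37 0 0 -47.4" --pt "150 -586 -572 -37 0 0 -47.4" --pt "150 -586 -572 -37 0 0 -47.4" --pt "150 -586 -572 -37 0 0 -47.4" --pt "150 -586 -572 -37 0 0 -47.4" --force 12

```text
t: 1.35
tool_pos: [0.4555, 0.0551, 0.2519]
orientation: [0.797, -3.038, 0.002]
force: [1.1, 1.0, 0.5]
grip_width: 0.0361
```

Run:
```python
from plan import *
s=status.observe(); print(s['q']); print(delta([0.566,-0.155,0.26],np.radians(-150.6)))
```

```text
[-2.94843460e-02  1.23816744e-01  1.75852307e+00 -1.17467633e-03
  1.25956224e+00 -2.11315335e+00]
(array([   6.9, -237.3,   -7.9]), array([-0.05, -0.05,  0.01]))
```

>>> move_arm --pt "150 7 -237 -8 0 0 0" --pt "150 7 -237 -8 0 0 0" --pt "150 7 -237 -8 0 0 0" --pt "150 7 -237 -8 0 0 0" --pt "150 7 -237 -8 0 0 0" --pt "150 7 -237 -8 0 0 0" --pt "150 7 -237 -8 0 0 0"

```text
t: 2.05
tool_pos: [0.5654, -0.1552, 0.2593]
orientation: [0.794, -3.038, -0.001]
force: [0.2, -0.5, -1.1]
grip_width: 0.036
```

Run:
```python
from plan import *
c=cap('wrist'); cv2.imwrite('pics/wrist1.png',c['img'])
s=status.observe(); print(s['t'],s['tool_pos'],s['q']); print(delta([0.566,-0.155,0.26],np.radians(-150.6)))
P=cloud(c); Q=P[~np.isnan(P[...,0])]
for n,cx,cy,lo,hi in (('collar',.566,-.155,.128,.148),('mic',.566,-.155,.165,.195)):
    m=(np.hypot(Q[:,0]-cx,Q[:,1]-cy)<0.055)&(Q[:,2]>lo)&(Q[:,2]<hi); q=Q[m]; 
    if len(q): print(n,len(q),np.median(q[:,2]),np.percentile(q,[1,50,99],axis=0).round(4).tolist(),cv2.minEnclosingCircle((q[:,:2]*1000).astype(np.float32)))
```

```text
2.1 [ 0.56497712 -0.15417781  0.25945444] [-3.83904067e-01  3.08604477e-01  1.49177962e+00 -6.64292520e-04
  1.34304169e+00 -2.46729517e+00]
(array([-0.5, -1.2, -0.5]), array([ 0.06, -0.09, -0.02]))
collar 1361 0.1400801304835198 [[0.5418, -0.1831, 0.1362], [0.5659, -0.1575, 0.1401], [0.591, -0.1331, 0.1418]] ((566.9696655273438, -157.7049102783203), 26.789640426635742)
mic 3143 0.18474951235755796 [[0.5195, -0.1874, 0.1771], [0.5597, -0.1617, 0.1847], [0.6062, -0.1328, 0.1873]] ((562.832275390625, -159.18133544921875), 49.92817306518555)
```

View pics/wrist1.png

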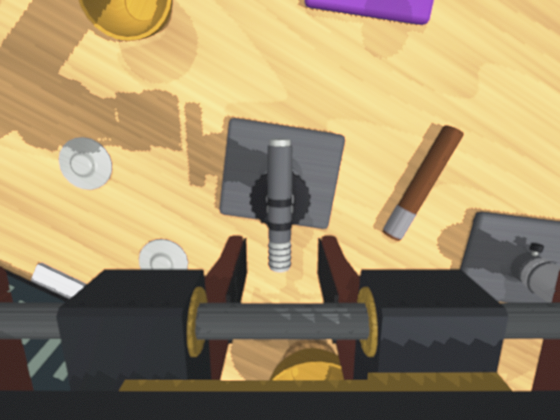

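The picture shows the mic on a vertical line at column ~279, with its collar at (279,200). The fingertips at (238,245) and (320,245) straddle that line. The wrist and top cameras differ by about 3 mm in y, so I'll calibrate the wrist camera against the fingertips.

Run:
```python
from plan import *
c=load('wrist'); s=status.observe(); P=cloud(c)
R=Ro.from_rotvec(s['orientation']); T=R.inv().apply((P.reshape(-1,3)-s['tool_pos'])).reshape(P.shape)
ok=~np.isnan(T[...,0])&(T[...,2]<0.005)&(T[...,2]>-0.03)&(abs(T[...,0])<.04)&(abs(T[...,1])<.08)
for sg in (1,-1):
    q=T[ok&(np.sign(T[...,1])==sg)]; print(sg,len(q),np.percentile(q,[1,50,99],axis=0).round(4).tolist())
    t=q[q[:,2]>q[:,2].max()-0.012]; print(' tip inner y', np.percentile(t[:,1]*sg,[2,50]),'x',np.percentile(t[:,0],[2,98]))
# mic line in tool frame
m=(P[...,2]>.165)&(P[...,2]<.195)&(np.hypot(P[...,0]-.566,P[...,1]+.155)<.055); q=T[m]
for a,b in ((-60,-30),(-30,0),(0,30),(30,60)):
    k=q[(q[:,0]*1000>a)&(q[:,0]*1000<b)]
    if len(k)>20: print('mic x',a,b,'y edges',np.percentile(k[:,1],[2,98]).round(4), 'xr',k[:,0].min(),k[:,0].max())
m=(P[...,2]>.130)&(P[...,2]<.146)&(np.hypot(P[...,0]-.566,P[...,1]+.155)<.055); q=T[m]
print('collar tool',cv2.minEnclosingCircle((q[:,:2]*1000).astype(np.float32)),np.median(q[:,2]))
```

```text
1 751 [[-0.0085, 0.0158, -0.0297], [0.0111, 0.0175, -0.0174], [0.0126, 0.0247, -0.0016]]
 tip inner y [0.01580026 0.01746846] x [-0.00754737  0.0124423 ]
-1 748 [[-0.0084, -0.029, -0.0297], [0.0113, -0.0218, -0.0177], [0.0128, -0.0201, -0.001]]
 tip inner y [0.02012814 0.02159814] x [-0.00733846  0.01260729]
mic x -60 -30 y edges [-0.0129  0.0042] xr -0.04536593726623 -0.030051727078755613
mic x -30 0 y edges [-0.0127  0.0042] xr -0.029926698148337573 -3.2668809314971525e-05
mic x 0 30 y edges [-0.0129  0.0048] xr 2.2134754396978946e-05 0.02986947947521162
mic x 30 60 y edges [-0.0125  0.0047] xr 0.030045614630434345 0.05378336556811167
collar tool ((-0.20589187741279602, -4.175479888916016), 26.789644241333008) 0.11936043086891555
```

>>> move_arm --pt "150 -1.5 -1.5 40 0 0 0" --pt "155 -1.5 -1.5 75 0 0 0" --pt "155 -1.5 -1.5 100 0 0 0" --pt "155 -1.5 -1.5 113 0 0 0" --pt "155 -1.5 -1.5 115 0 0 0" --pt "155 -1.5 -1.5 115 0 0 0" --pt "155 -1.5 -1.5 115 0 0 0"

```text
t: 2.8
tool_pos: [0.5678, -0.1548, 0.146]
orientation: [-0.797, 3.039, -0.002]
force: [0.8, -0.3, -0.7]
grip_width: 0.0341
```

>>> move_arm --pt "155 0 0 3 0 0 0" --pt "155 0 0 5 0 0 0" --pt "155 0 0 7 0 0 0" --pt "155 0 0 7 0 0 0"

```text
t: 3.2
tool_pos: [0.5681, -0.155, 0.1393]
orientation: [-0.797, 3.038, -0.002]
force: [-0.3, 0.9, 4.0]
grip_width: 0.0344
```

Run:
```python
from plan import *
s=status.observe(); print(s['t'],s['tool_pos'],s['force'],delta([0.566,-0.155,0.131],np.radians(-150.6)))
```

```text
3.2 [ 0.56814549 -0.15497583  0.13929438] [-0.3430524   0.93591324  3.98444733] (array([1.9, 1. , 8.3]), array([-0.09,  0.03, -0.01]))
```

>>> move_arm --pt "155 0 0 2 0 0 0" --pt "155 0 0 4 0 0 0" --pt "155 0 0 4 0 0 0"

```text
t: 3.5
tool_pos: [0.5682, -0.155, 0.1356]
orientation: [-0.797, 3.038, -0.002]
force: [-1.9, 0.4, 6.7]
grip_width: 0.0347
```

>>> move_arm --pt "155 0 0 1.5 0 0 0" --pt "155 0 0 2.8 0 0 0" --pt "155 0 0 2.8 0 0 0"

```text
t: 3.8
tool_pos: [0.5682, -0.155, 0.1333]
orientation: [-0.797, 3.038, -0.002]
force: [-1.8, 1.4, 7.7]
grip_width: 0.0348
```

>>> move_arm --pt "155 0 0 1.2 0 0 0" --pt "155 0 0 1.2 0 0 0" --pt "200 0 0 1.2 0 0 0" --pt "200 0 0 1.2 0 0 0" --pt "220 0 0 1.2 0 0 0" --pt "220 0 0 1.2 0 0 0" --pt "220 0 0 1.2 0 0 0" --force 12

```text
t: 4.5
tool_pos: [0.5687, -0.1549, 0.133]
orientation: [-0.796, 3.037, -0.003]
force: [-0.7, 1.9, 8.0]
grip_width: 0.0198
```

Run:
```python
from plan import *
s=status.observe(); print(s['t'],s['tool_pos'],s['force'],s['wrist_torque'],s['grip_width'])
```

```text
4.5 [ 0.56868494 -0.15489346  0.13296565] [-0.71955427  1.94118013  8.03036717] [ 0.38243708  0.22031002 -0.03009401] 0.019849019806685273
```

>>> move_arm --pt "225 0 0 0 0 0 0" --pt "225 0 0 -2 0 0 0" --pt "225 0 0 -4 0 0 0" --pt "225 0 0 -6 0 0 0" --pt "225 0 0 -8 0 0 0" --force 18

```text
t: 5.0
tool_pos: [0.5686, -0.155, 0.1405]
orientation: [-0.796, 3.037, -0.003]
force: [2.1, -1.4, -3.0]
grip_width: 0.0195
```

>>> move_arm --pt "225 0 0 -5 0 0 0" --pt "225 0 0 -10 0 0 0" --pt "225 0 0 -15 0 0 0" --pt "225 0 0 -20 0 0 0" --pt "225 0 0 -25 0 0 0"

```text
t: 5.5
tool_pos: [0.5686, -0.1549, 0.1662]
orientation: [-0.796, 3.037, -0.003]
force: [0.4, -0.4, -0.4]
grip_width: 0.0197
```

Run:
```python
from plan import *
c=cap('scene'); s=status.observe(); print(s['t'],s['tool_pos'],s['force'],s['wrist_torque'],s['grip_width'])
cv2.imwrite('pics/s2.png',cv2.resize(c['img'][120:270,160:340],None,fx=4,fy=4,interpolation=cv2.INTER_CUBIC))
```

```text
5.55 [ 0.5688667  -0.1550266   0.16701902] [-0.57436152  1.01538545 -2.1701296 ] [ 0.0583037  -0.02297496 -0.01509517] 0.019620664484955013
```

View pics/s2.png

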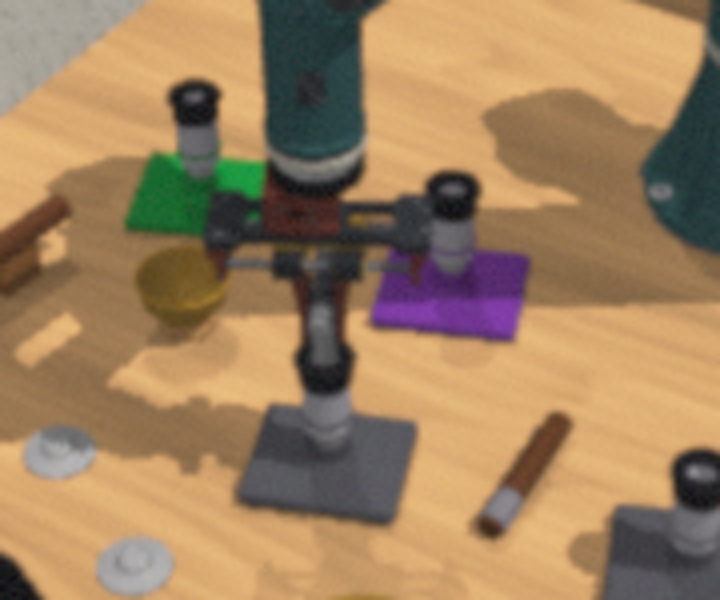

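>>> move_arm --pt "225 0 0 -20 0 0 0" --pt "225 0 0 -45 0 0 0" --pt "225 0 0 -75 0 0 0" --pt "225 0 0 -95 0 0 0" --pt "225 0 0 -95 0 0 0" --pt "225 0 0 -95 0 0 0" --force 30

```text
t: 6.15
tool_pos: [0.5681, -0.1547, 0.2617]
orientation: [-0.796, 3.036, -0.003]
force: [-0.6, -1.0, -1.3]
grip_width: 0.0195
```

Run:
```python
from plan import *
s=status.observe(); print(s['t'],s['tool_pos'],s['force'],s['wrist_torque'],s['grip_width'])
c=cap('scene'); 
cv2.imwrite('pics/s3.png',cv2.resize(c['img'][120:270,160:340],None,fx=4,fy=4,interpolation=cv2.INTER_CUBIC))
print(delta([0.5138,0.1713,0.262],np.radians(-150.6)))
```

```text
6.15 [ 0.56814266 -0.15465376  0.26172024] [-0.63163146 -0.98051033 -1.27476447] [ 0.08028318  0.04762684 -0.0275109 ] 0.019485221490024403
(array([-112.9,  310.2,   -1.4]), array([-0.06,  0.06, -0.02]))
```

View pics/s3.png

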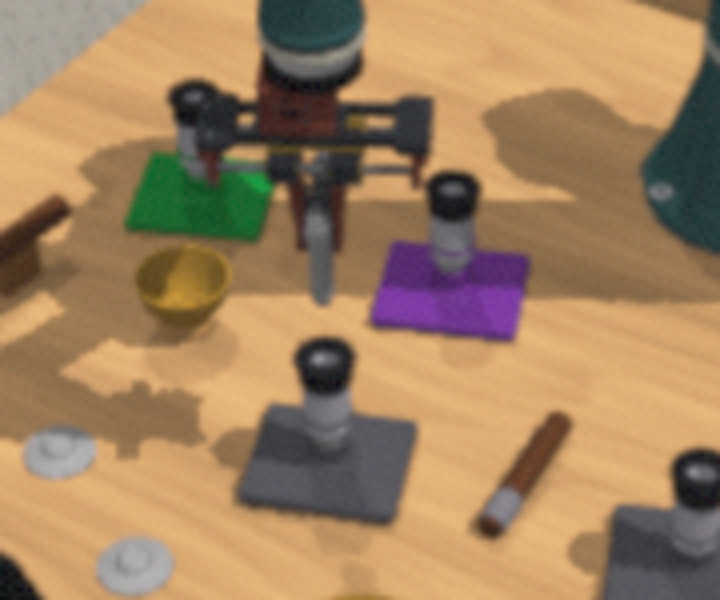

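Run:
```python
from plan import *
print(delta([0.5157,0.1711,0.262],np.radians(-150.6)))
```

```text
(array([-114.5,  309.1,   -1.4]), array([-0.06,  0.06, -0.02]))
```

>>> move_arm --pt "225 -12 32 0 0 0 0" --pt "225 -28 75 0 0 0 0" --pt "225 -44 119 0 0 0 0" --pt "225 -60 163 0 0 0 0" --pt "225 -76 206 0 0 0 0" --pt "225 -92 249 0 0 0 0" --pt "225 -105 284 0 0 0 0" --pt "225 -112 302 0 0 0 0" --pt "225 -114.5 309 0 0 0 0" --pt "225 -114.5 309 0 0 0 0" --pt "225 -114.5 309 0 0 0 0"

```text
t: 7.3
tool_pos: [0.5156, 0.17, 0.2598]
orientation: [0.796, -3.039, 0.002]
force: [-0.1, 0.4, -1.8]
grip_width: 0.0197
```

Run:
```python
from fit import *
from plan import *
c=cap('scene'); w=cap('wrist'); t=cap('top')
s=status.observe(); print(s['t'],s['tool_pos'],s['force'],s['wrist_torque'],s['grip_width'])
print(delta([0.5157,0.1711,0.262],np.radians(-150.6)))
a=cv2.resize(c['img'][150:300,270:420],(400,400),interpolation=cv2.INTER_CUBIC)
b=cv2.resize(t['img'][170:290,140:260],(400,400),interpolation=cv2.INTER_CUBIC)
cv2.imwrite('pics/s4.png',np.hstack([a,b])); cv2.imwrite('pics/w4.png',w['img'])
for n,cc in (('scene',c),('wrist',w)):
    P=cloud(cc); R=Ro.from_rotvec(s['orientation']); T=R.inv().apply(P.reshape(-1,3)-s['tool_pos'])*1000
    Q=P.reshape(-1,3); ok=~np.isnan(Q[:,0])
    m=ok&(np.hypot(Q[:,0]-.5145,Q[:,1]-.172)<.04)&(Q[:,2]>.119)&(Q[:,2]<.14)
    print(n,'collar',m.sum(),np.median(Q[m,2]) if m.sum() else 0,cv2.minEnclosingCircle(T[m,:2].astype(np.float32)) if m.sum() else 0)
    m=ok&(T[:,2]>5)&(T[:,2]<70)&(np.hypot(T[:,0],T[:,1])<25)
    for lo,hi in ((5,20),(20,35),(35,50),(50,62)):
        k=T[m&(T[:,2]>lo)&(T[:,2]<hi)]
        if len(k): print(n,'tube',lo,hi,len(k),k.min(0).round(1),k.max(0).round(1),k.mean(0).round(1))
```

```text
7.45 [0.51597666 0.16976208 0.26036703] [ 0.18660422  0.51414351 -2.10799652] [0.045483   0.00544318 0.02368203] 0.019196417943193874
(array([-0.4,  1.3, -1.6]), array([-0.08,  0.03, -0.11]))
scene collar 155 0.12829864225229004 ((-1.0247087478637695, 2.5321192741394043), 28.883586883544922)
scene tube 5 20 26 [-7.4 -7.5  6.9] [ 2.6 11.  18.3] [-3.9  1.5 13.3]
scene tube 20 35 21 [-11.4  -6.5  20.3] [ 4.  12.7 34.3] [-4.9  1.8 27.5]
scene tube 35 50 25 [-9.6 -8.  35.5] [ 5.8 11.6 50. ] [-3.4  0.8 42.7]
scene tube 50 62 11 [-9.4 -6.7 50.1] [-0.6  9.1 61.8] [-4.7  0.8 53.7]
wrist collar 182 0.1295295899011178 ((2.994133710861206, 0.49338245391845703), 26.671710968017578)
```

View pics/s4.png

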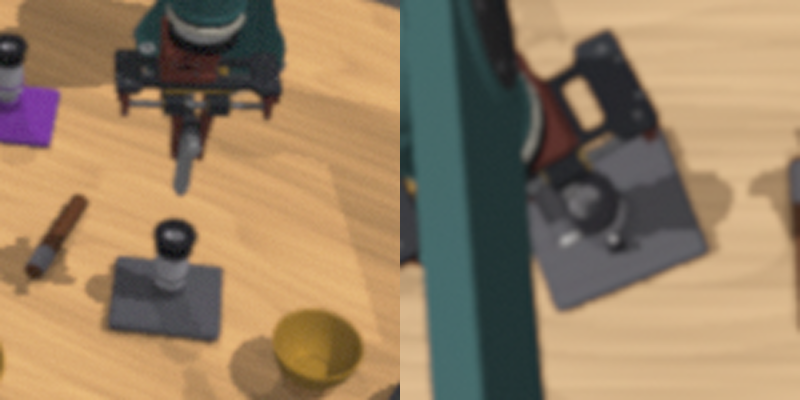

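View pics/w4.png

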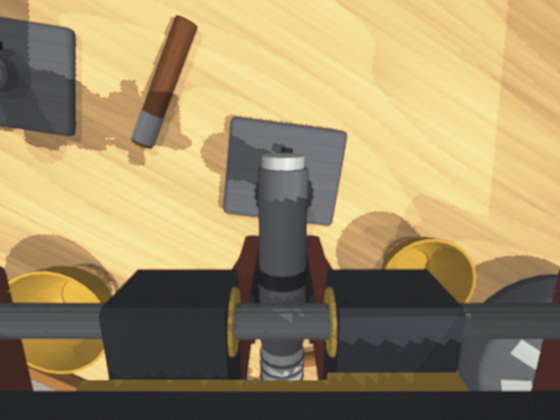

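>>> move_arm --pt "225 0 1.8 25 0 0 0" --pt "225 0 1.8 50 0 0 0" --pt "225 0 1.8 62 0 0 0" --pt "225 0 1.8 68 0 0 0" --pt "225 0 1.8 73 0 0 0" --pt "225 0 1.8 76 0 0 0" --pt "225 0 1.8 79 0 0 0"

```text
t: 8.15
tool_pos: [0.5159, 0.1713, 0.1819]
orientation: [-0.794, 3.037, -0.002]
force: [-0.4, -0.2, -1.0]
grip_width: 0.0197
```

Run:
```python
from plan import *
c=cap('scene'); s=status.observe(); print(s['t'],s['tool_pos'],s['force'],s['wrist_torque'],s['grip_width'])
cv2.imwrite('pics/s5.png',cv2.resize(c['img'][190:290,280:400],(720,600),interpolation=cv2.INTER_CUBIC))
```

```text
8.2 [0.51548187 0.17131312 0.18139701] [-0.03755735  0.46539394 -2.4225828 ] [ 0.03968937 -0.00443283 -0.00051234] 0.01943579951190543
```

View pics/s5.png

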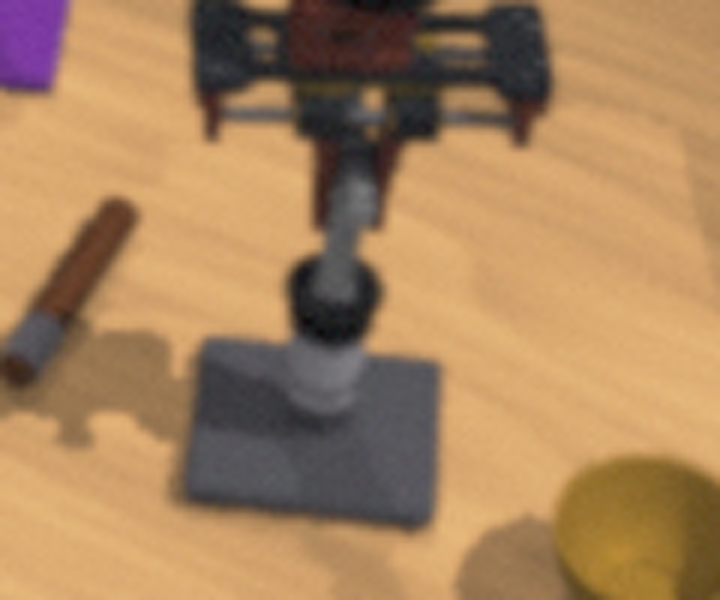

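The tube's end is about 11 mm inside the collar of the empty stand (the tube meets the collar at about (338,280) in the crop), with no contact force.

>>> move_arm --pt "225 0 0 3 0 0 0" --pt "225 0 0 6 0 0 0" --pt "225 0 0 9 0 0 0" --pt "225 0 0 12 0 0 0" --pt "225 0 0 15 0 0 0" --pt "225 0 0 18 0 0 0"

```text
t: 8.8
tool_pos: [0.5155, 0.1713, 0.1631]
orientation: [-0.794, 3.038, -0.002]
force: [0.4, -0.6, -1.4]
grip_width: 0.0192
```

>>> move_arm --pt "225 0 0 0 0 0 0" --pt "225 0 0 2 0 0 0" --pt "225 0 0 4 0 0 0" --pt "225 0 0 6 0 0 0" --pt "225 0 0 8 0 0 0" --force 40

```text
t: 9.3
tool_pos: [0.5156, 0.1713, 0.155]
orientation: [-0.794, 3.038, -0.002]
force: [-0.2, -0.1, -0.4]
grip_width: 0.0196
```

>>> move_arm --pt "225 0 0 2 0 0 0" --pt "225 0 0 4 0 0 0" --pt "225 0 0 6 0 0 0"

```text
t: 9.6
tool_pos: [0.5159, 0.1714, 0.1493]
orientation: [-0.794, 3.037, -0.002]
force: [-1.9, -0.4, 7.7]
grip_width: 0.0194
```

>>> move_arm --pt "225 0 0 2 0 0 0" --pt "225 0 0 4 0 0 0" --pt "225 0 0 6 0 0 0"

```text
t: 9.9
tool_pos: [0.5157, 0.1714, 0.143]
orientation: [-0.794, 3.037, -0.002]
force: [-0.0, -0.2, 0.8]
grip_width: 0.0193
```

>>> move_arm --pt "225 0 0 2 0 0 0" --pt "225 0 0 4 0 0 0" --pt "225 0 0 6 0 0 0" --pt "225 0 0 6 0 0 0"

```text
t: 10.3
tool_pos: [0.5156, 0.1713, 0.1364]
orientation: [-0.794, 3.038, -0.002]
force: [0.1, -0.2, -4.1]
grip_width: 0.0191
```

Run:
```python
from plan import *
c=cap('scene'); s=status.observe(); print(s['t'],s['tool_pos'],s['force'],s['wrist_torque'],s['grip_width'])
cv2.imwrite('pics/s6.png',cv2.resize(c['img'][190:290,280:400],(720,600),interpolation=cv2.INTER_CUBIC))
```

```text
10.35 [0.51557093 0.17130339 0.13648884] [ 0.65922805 -0.16754082 -2.9682619 ] [ 0.06626675 -0.05200177  0.00429516] 0.019286290231388656
```

View pics/s6.png

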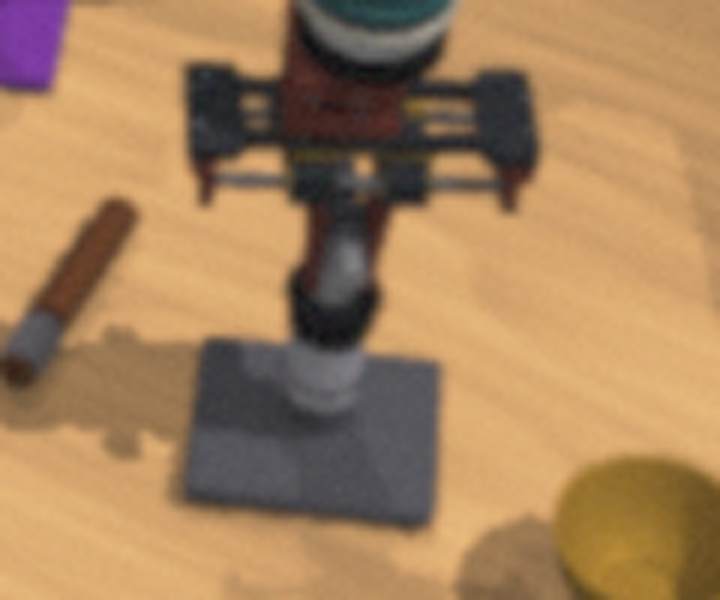

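>>> move_arm --pt "215 0 0 0 0 0 0" --pt "180 0 0 0 0 0 0" --pt "160 0 0 0 0 0 0" --pt "160 0 0 0 0 0 0" --pt "160 0 0 -4 0 0 0" --pt "160 0 0 -9 0 0 0" --pt "160 0 0 -12.5 0 0 0" --force 15

```text
t: 11.05
tool_pos: [0.5159, 0.1714, 0.1497]
orientation: [-0.794, 3.037, -0.002]
force: [0.9, 0.2, 0.3]
grip_width: 0.033
```

Run:
```python
from plan import *
c=cap('scene'); w=cap('wrist'); s=status.observe(); print(s['t'],s['tool_pos'],s['force'],s['wrist_torque'],s['grip_width'])
cv2.imwrite('pics/s7.png',cv2.resize(c['img'][190:290,280:400],(720,600),interpolation=cv2.INTER_CUBIC))
cv2.imwrite('pics/w7.png',w['img'])
P=cloud(w); R=Ro.from_rotvec(s['orientation']); T=R.inv().apply(P.reshape(-1,3)-s['tool_pos'])*1000; T=T[~np.isnan(T[:,0])]
k=T[(abs(T[:,1])<14)&(abs(T[:,0])<70)&(T[:,2]<0)&(T[:,2]>-70)]
for a in range(-60,60,10):
    q=k[(k[:,0]>a)&(k[:,0]<a+10)]
    if len(q)>10: print(a,len(q),'y',np.percentile(q[:,1],[2,98]).round(1),'top tool z',np.percentile(q[:,2],[2,5,50]).round(1))
```

```text
11.15 [0.51618724 0.17145875 0.14985602] [ 0.48015286  0.49715677 -0.63138733] [ 0.06173476  0.0115459  -0.0333591 ] 0.032891262525247295
-50 85 y [-8.6  5.5] top tool z [-39.6 -39.3 -38.4]
-40 759 y [-9.9  7.6] top tool z [-40.4 -40.2 -38.4]
-30 572 y [-9.3  7.1] top tool z [-40.4 -40.1 -38.7]
-10 434 y [-9.9  7.8] top tool z [-40.6 -40.2 -38.1]
0 895 y [-9.8  7.6] top tool z [-40.4 -40.2 -38.6]
10 1034 y [-9.5  7.8] top tool z [-40.8 -40.5 -38.8]
20 1027 y [-9.3  7.7] top tool z [-40.5 -40.2 -38.5]
30 1094 y [-9.2  8. ] top tool z [-40.5 -40.2 -38.5]
40 1168 y [-9.3  7.9] top tool z [-40.7 -40.2 -38.6]
50 945 y [-8.4  7.3] top tool z [-40.3 -39.9 -37.6]
```

View pics/s7.png

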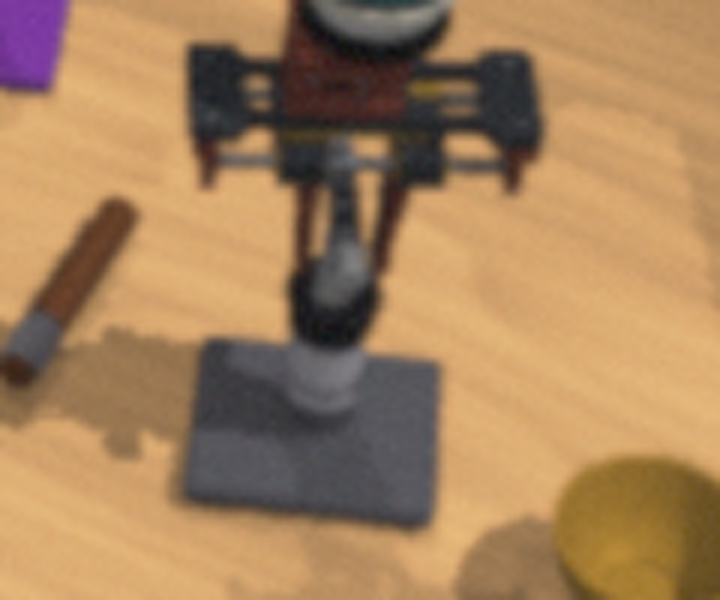

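View pics/w7.png

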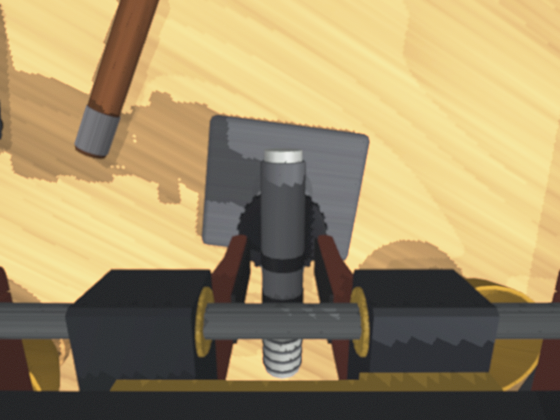

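The tube stayed put: the mic is level, its top is about 0.190 m, and its tip is about 15 mm above the floor. The fingers are now ~76 mm above the tip, so they will end ~6 mm above the collar. I'll close and push home.

>>> move_arm --pt "200 0 0 0 0 0 0" --pt "225 0 0 0 0 0 0" --pt "225 0 0 0 0 0 0" --pt "225 0 0 0 0 0 0" --force 15

```text
t: 11.55
tool_pos: [0.5161, 0.1714, 0.1497]
orientation: [-0.794, 3.037, -0.002]
force: [0.0, -0.2, 0.1]
grip_width: 0.0195
```

>>> move_arm --pt "225 0 0 0 0 0 0" --pt "225 0 0 2 0 0 0" --pt "225 0 0 4 0 0 0" --pt "225 0 0 6 0 0 0" --pt "225 0 0 8 0 0 0" --force 35

```text
t: 12.05
tool_pos: [0.5161, 0.1715, 0.1415]
orientation: [-0.794, 3.037, -0.002]
force: [0.3, 1.8, 0.3]
grip_width: 0.0194
```

>>> move_arm --pt "225 0 0 1 0 0 0" --pt "225 0 0 2 0 0 0" --pt "225 0 0 3 0 0 0" --pt "225 0 0 4 0 0 0"

```text
t: 12.45
tool_pos: [0.5157, 0.1713, 0.1371]
orientation: [-0.794, 3.038, -0.002]
force: [0.1, 0.6, -1.8]
grip_width: 0.0191
```

>>> move_arm --pt "225 0 0 0.6 0 0 0" --pt "225 0 0 1.2 0 0 0"

```text
t: 12.65
tool_pos: [0.5159, 0.1713, 0.1361]
orientation: [-0.794, 3.037, -0.002]
force: [-0.7, 0.2, 5.0]
grip_width: 0.019
```

Run:
```python
from plan import *
s=status.observe(); print(s['t'],s['tool_pos'],s['force'],s['wrist_torque'],s['grip_width'])
```

```text
12.65 [0.51588555 0.17134213 0.13613411] [-0.66971688  0.15319263  4.99791592] [ 0.01831223  0.26379431 -0.02416431] 0.01897641963669942
```

>>> move_arm --pt "225 0 0 0.5 0 0 0" --pt "225 0 0 0.5 0 0 0"

```text
t: 12.85
tool_pos: [0.5161, 0.1715, 0.1362]
orientation: [-0.794, 3.037, -0.002]
force: [-1.6, 0.1, 5.2]
grip_width: 0.0193
```

>>> move_arm --pt "225 0 0 0.5 0 0 0" --pt "225 0 0 0.5 0 0 0"

```text
t: 13.05
tool_pos: [0.5162, 0.1715, 0.1362]
orientation: [-0.793, 3.036, -0.002]
force: [-2.0, 0.2, 5.2]
grip_width: 0.0191
```

>>> move_arm --pt "225 0 0 1.2 0 0 0" --pt "225 0 0 1.2 0 0 0"

```text
t: 13.25
tool_pos: [0.5168, 0.1717, 0.1361]
orientation: [-0.793, 3.035, -0.002]
force: [-1.8, 0.5, 9.4]
grip_width: 0.0193
```

>>> move_arm --pt "225 0 0 2 0 0 0" --pt "225 0 0 2 0 0 0"

```text
t: 13.45
tool_pos: [0.5177, 0.172, 0.1359]
orientation: [-0.793, 3.032, -0.002]
force: [-2.7, -0.2, 16.0]
grip_width: 0.0192
```

Run:
```python
from plan import *
c=cap('scene'); w=cap('wrist'); s=status.observe(); print(s['t'],s['tool_pos'],s['force'],s['wrist_torque'],s['grip_width'])
cv2.imwrite('pics/s8.png',cv2.resize(c['img'][190:290,280:400],(720,600),interpolation=cv2.INTER_CUBIC))
P=cloud(w); R=Ro.from_rotvec(s['orientation']); T=R.inv().apply(P.reshape(-1,3)-s['tool_pos'])*1000; T=T[~np.isnan(T[:,0])]
k=T[(abs(T[:,1])<14)&(abs(T[:,0])<70)&(T[:,2]<0)&(T[:,2]>-70)]
for a in range(-60,60,10):
    q=k[(k[:,0]>a)&(k[:,0]<a+10)]
    if len(q)>10: print(a,len(q),'y',np.percentile(q[:,1],[2,98]).round(1),'top tool z',np.percentile(q[:,2],[2,5,50]).round(1))
k=T[(np.hypot(T[:,0],T[:,1])<30)&(T[:,2]>1)&(T[:,2]<14)]; print('collar tool z',len(k),np.percentile(k[:,2],[5,50,95]).round(1))
```

```text
13.55 [0.51771581 0.17197886 0.13597768] [-2.75549371 -0.91420083 15.681192  ] [0.00421252 0.85181713 0.01945215] 0.019195033974320787
-50 111 y [-8.7  5.9] top tool z [-38.6 -38.3 -37.2]
-40 739 y [-10.1   7.3] top tool z [-39.2 -39.  -37.3]
-30 549 y [-9.8  7.1] top tool z [-39.6 -39.3 -37.9]
-20 16 y [-12.3  10.1] top tool z [-69.  -68.7 -64.3]
-10 688 y [-12.3  10.1] top tool z [-69.3 -68.2 -38.6]
0 1226 y [-11.4   9.6] top tool z [-58.4 -57.2 -38.9]
10 2424 y [-13.7  13.6] top tool z [-63.  -60.1 -39.4]
20 1037 y [-9.5  7.6] top tool z [-41.2 -40.9 -39.3]
30 1099 y [-9.5  7.5] top tool z [-41.4 -41.1 -39.6]
40 1183 y [-9.5  7.6] top tool z [-41.9 -41.6 -39.9]
50 945 y [-8.7  6.8] top tool z [-41.8 -41.3 -39. ]
collar tool z 1669 [5.  6.1 7.7]
```

View pics/s8.png

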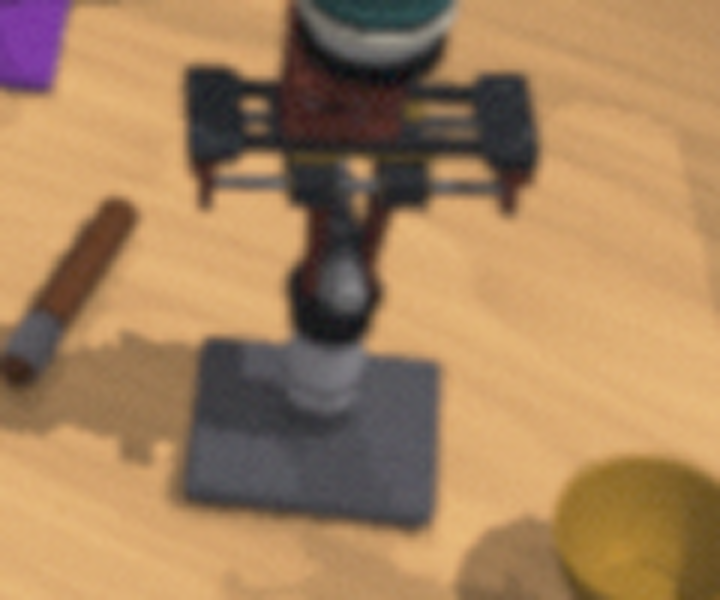

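It is at a hard stop at 16 N. Mic top above collar is 40.2 + 6.1 ≈ 46.3 mm, and home with the collar up should be 46 mm. I'll unload and give a light tug to verify the catch.

>>> move_arm --pt "225 0 0 -0.5 0 0 0" --pt "225 0 0 -1.5 0 0 0" --pt "225 0 0 -2.3 0 0 0" --pt "225 0 0 -2.3 0 0 0"

```text
t: 13.95
tool_pos: [0.5175, 0.1719, 0.1379]
orientation: [-0.793, 3.033, -0.002]
force: [-0.9, 0.2, -0.9]
grip_width: 0.0192
```

>>> move_arm --pt "225 0 0 -0.8 0 0 0" --pt "225 0 0 -1.2 0 0 0" --pt "225 0 0 -1.2 0 0 0"

```text
t: 14.25
tool_pos: [0.5171, 0.1718, 0.1383]
orientation: [-0.793, 3.034, -0.002]
force: [2.1, 0.6, -9.2]
grip_width: 0.0195
```

Caught: the tube rose 2 mm and then held against 9 N. I'll set it back on the floor and let go.

>>> move_arm --pt "225 1 0 1 0 0 0" --pt "225 1 0 2.2 0 0 0" --pt "225 1 0 2.4 0 0 0" --pt "225 1 0 2.4 0 0 0"

```text
t: 14.65
tool_pos: [0.5164, 0.1713, 0.1362]
orientation: [-0.793, 3.034, -0.002]
force: [-0.6, -0.2, -2.0]
grip_width: 0.0192
```

Run:
```python
from plan import *
s=status.observe(); print(s['t'],s['tool_pos'],s['force'],s['wrist_torque'],s['grip_width'],delta([0.516,0.1714,0.136],np.radians(-150.6)))
```

```text
14.65 [0.51642451 0.17133533 0.13621038] [-0.5564714  -0.15662245 -2.00636625] [0.06497935 0.05624863 0.04819884] 0.019226905901155566 (array([0.3, 0.3, 0.2]), array([-0.16,  0.32, -0.1 ]))
```

>>> move_arm --pt "225 0 0 0.8 0 0.3 0" --pt "225 0 0 0.8 0 0.3 0" --pt "215 0 0 0.5 0 0.3 0" --pt "190 0 0 0.2 0 0.3 0" --pt "160 0 0 0 0 0.3 0" --pt "130 0 0 0 0 0.3 0" --pt "130 0 0 0 0 0.3 0" --pt "120 0 0 -10 0 0 0" --pt "120 0 0 -35 0 0 0" --pt "120 0 0 -75 0 0 0" --pt "120 0 0 -115 0 0 0" --pt "120 0 0 -130 0 0 0"

```text
t: 15.85
tool_pos: [0.5176, 0.1717, 0.2711]
orientation: [-0.791, 3.027, -0.002]
force: [-0.0, 0.1, 0.7]
grip_width: 0.0466
```

Run:
```python
from plan import *
c=cap('scene'); w=cap('wrist'); s=status.observe(); print(s['t'],s['tool_pos'],s['force'],s['grip_width'])
cv2.imwrite('pics/s9.png',cv2.resize(c['img'][150:300,160:420],(780,450),interpolation=cv2.INTER_CUBIC)); cv2.imwrite('pics/w9.png',w['img'])
P=cloud(w); R=Ro.from_rotvec(s['orientation']); T=R.inv().apply(P.reshape(-1,3)-s['tool_pos'])*1000; k=~np.isnan(T[:,0]); Q=P.reshape(-1,3)[k]; T=T[k]
n=(np.hypot(Q[:,0]-.516,Q[:,1]-.1714)<.055)
m=n&(Q[:,2]>.155)&(Q[:,2]<.19)
for a in range(-60,60,20):
    q=Q[m&(T[:,0]>a)&(T[:,0]<a+20)]
    if len(q)>10: print('mic',a,len(q),np.percentile(q[:,2],[95,98]).round(4))
m=n&(Q[:,2]>.12)&(Q[:,2]<.14); print('collar',np.percentile(Q[m,2],[5,50,95]).round(4))
```

```text
15.95 [0.51751369 0.17168208 0.26977045] [0.57794015 0.38168012 0.42782983] 0.04633454368487488
mic -40 445 [0.1762 0.1767]
mic -20 511 [0.1766 0.1769]
mic 0 561 [0.1766 0.1769]
mic 20 578 [0.1765 0.177 ]
mic 40 529 [0.1766 0.1769]
collar [0.1282 0.1298 0.1311]
```

View pics/s9.png

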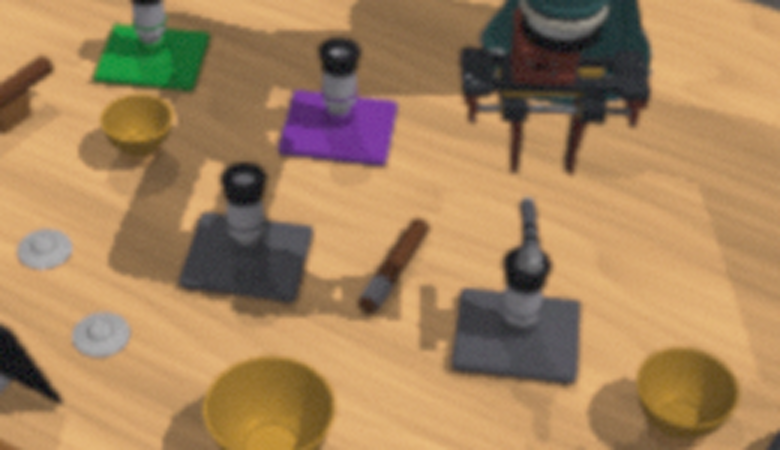

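View pics/w9.png

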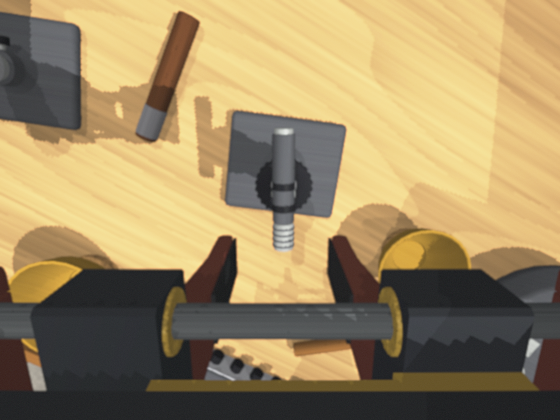

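The mic stands upright and level in the empty stand (scene crop (525,260), wrist (284,185)), with its top ~46.8 mm above the collar. The wrist camera read about 47 mm in the old stand. The old stand is empty, nothing else has moved, and the gripper is clear.

Run:
```python
from rig import ctrl
print(ctrl.job_done())
```

```text
the job is handed in; nothing more can be done
None
```

The microphone and its tube are now in the formerly empty stand, pushed fully home and caught by its grip. I handed the job in at about 16 s of the 48 s allowed.

**How it went:**
- **Drawing out:** I held the old stand's collar about 6.5 mm down at roughly 8 N, closed on the tube and lifted it free.
- **Regripping:** I pushed the tube part-way into the new stand, let go, and gripped it about 12 mm higher. This kept the fingers off the collar for the final push.
- **Pushing home:** I pushed until it stopped hard, let go and backed the gripper away.

**Last checks:**
- **Caught:** a light tug raised the tube about 2 mm, then it held against about 9 N. I set it back down before letting go.
- **Seated:** the mic is level, and its top is about 46.8 mm above the collar. It should be 46 mm, and the same camera read about 47 mm in the old stand.
- **Forces:** the highest force I read while pushing or pulling was 16 N, against the 28 N limit. I read it at the end of each short move rather than continuously.
- **Surroundings:** the old stand is empty, and I saw no change in the bowls, wands and cymbals in view in the last pictures. The outermost ones were outside those pictures, and the arm did not go near them.

**Disagreement:** the wrist camera was 2–3 mm off from the other two. I corrected it against the fingertips and checked heights by touch. The tube also stopped about 1.5 mm higher than the cameras predicted, which is why I did the tug test.

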